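# Ram desiccant canisters home in a cartridge tube

## Task

Load the fresh orange desiccant canister into the mouth of the clear cartridge tube, then use the red-handled ramrod from its wooden stand to push it down, driving the canister already hung up partway inside ahead of it, until both have bottomed out firmly. Lean on the stack with about 16 N for half a second, never more than 25 N or the shells crack, then put the ramrod back upright in its stand and leave everything else on the bench alone.

Things in the scene. Friction and masses are not known exactly. Their poses are not given: they have to be found in the camera images.
- fresh: the fresh canister to load: a closed hard-plastic cylinder, orange with a white band, 29.5 mm in diameter and 36 mm tall, 40 g, standing free on the table; lower edge chamfered 3 mm. Origin at the centre of its underside, z along its axis, up. A grey canister of the same size with a black band is spent and stays where it is.
- hung: an identical orange canister in the tube, held by the nubs clear of the bottom. Origin at the centre of its underside. The bottom is a blue plug clamped at a height set by hand, not reported: its top lies 15 to 39 mm above the tube's origin and has to be felt. It is cushioned, giving 1 mm per 8 N. The nubs resist with an uneven 1 to 4 N for one canister, up to 7 N for two.
- tube: the cartridge tube: clear, upright, open at the top, fixed to the table on a 96 x 96 x 10 mm metal foot plate; place and yaw vary. Origin on the tube's axis at table height, z up. Bore 32 mm, wall 3 mm, rim 130 mm above the origin. On its -x side a 12 mm wide grey strip stands out to 31 mm from the axis, up to 114 mm high, carrying spring nubs.
- tube_mouth (a point): centre of the tube's open top, at rim height, z up. The top 8 mm flare out to a 40 mm mouth (46 mm outside). Eight steel spring nubs, 30 to 114 mm below the rim, 12 mm apart, stand 3.5 mm into the bore and give way sideways. A canister let go in the mouth rests on the top nub, its underside about 26 mm below the rim.
- ramrod: the ramrod, 140 mm long, 140 g, standing upright in the stand. Origin at the centre of its foot's underside, z along the rod up to the handle. Dark foot 20 mm in diameter and 12 mm tall, steel shaft 12 mm in diameter, red guard disc 40 mm in diameter from 84 to 90 mm above the origin, red square handle 20 x 20 mm (sides along its x and y) from 90 to 140 mm.
- stand: the wooden stand of the ramrod, fixed, 80 x 80 x 48 mm, its place varies. Origin at the centre of its underside. In the middle of its top a round socket 25 mm in diameter (3 mm chamfer), 40 mm deep: its floor is 8 mm above the origin.
- spent: grey spent canister with a black band, 29.5 mm in diameter, 36 mm tall, standing on the table: leave alone. Origin at the centre of its underside.
- cup: white plastic cup, about 72 mm in diameter and 85 mm tall: leave alone. Origin at the centre of its underside.
- ladle: green ladle pan, 150 mm in diameter, 85 mm tall, with a long handle: leave alone. Origin at the centre of its underside.
- spool: wooden spool, 60 mm in diameter, 52 mm tall: leave alone. Origin at the centre of its underside.
- jar: amber jar with red lid, 68 mm in diameter, 90 mm tall: leave alone. Origin at the centre of its underside.
- brush: brush lying on the table: leave alone. Origin at its underside.
- parts_tray: blue open tray, 130 x 190 x 35 mm: leave alone. Origin at the centre of its underside.
There are look-alikes about, which are no part of the job. Of the things like the ramrod, leave any that is yellow; of the rest the smaller one is meant.

How it is judged:
On the way, in this order (a step that is already met when the one before it is completed fails the run):
1. the fresh canister stands in the mouth of the tube, let go of (z of fresh in the frame of tube between 0.08 and 0.115 m and horizontal distance between fresh and tube below 0.006 m and contact force between the fingers and fresh below 0.1 N), for 0.2 s.
2. both canisters are on the bottom, one on the other, and the ramrod leans on them at rest with more than 12 N (z of hung in the frame of tube below 0.0412 m and horizontal distance between each of hung, fresh and tube below 0.005 m and distance between fresh and hung below 0.0378 m and z of fresh in the frame of tube below 0.0775 m and contact force between ramrod and fresh above 12 N and linear speed of fresh below 0.005 m/s), for 0.3 s.
At the end, for the whole second after the job is handed in: Both canisters stay rammed home: the lower at most 41.2 mm above the tube's origin (highest plug setting + 2.2 mm), the fresh one on it (origins under 37.8 mm apart), both within 5 mm of the axis; the ramrod at rest in its socket, foot within 4 mm of its floor, tilted under 0.15 rad (z of hung in the frame of tube below 0.0412 m and horizontal distance between each of hung, fresh and tube below 0.005 m and distance between fresh and hung below 0.0378 m and z of fresh in the frame of tube below 0.0775 m and horizontal distance between ramrod and stand below 0.008 m and z of ramrod in the frame of stand below 0.012 m and angle between ramrod's own z axis and vertical below 0.15 rad and linear speed of ramrod below 0.02 m/s); the robot touches nothing.
It fails at once if the ramrod presses on the canister with more than 25 N (contact force between ramrod and fresh above 25 N).
It fails at once if the arm, fingers or ramrod press on the tube with more than 25 N (contact force between any of the arm, the fingers, ramrod and tube above 25 N).
It fails at once if a bystander is moved by more than 20 mm (distance of any of spent, cup, ladle, spool, jar, brush, parts_tray from where it was at the start of the episode above 0.02 m).
It also fails if it takes over 72 s, if anything falls off the work surface, if the arm or the gripper's body presses on something with over 40 N, if the wrist force passes 120 N, or if a joint passes its speed limit or range.

## Robot

A 6-joint arm with a two-finger parallel gripper is mounted at the origin on the work surface. World frame = base frame: x ahead of the robot, y to its left, z up, the work surface at z = 0. Lengths are in m, angles in rad, forces in N, time in s.
With the tool pointing down it reaches from about 0.375 to 0.9 m from the base axis. Payload 3.1 kg.
Tool frame: the origin (TCP) lies on the centre line of the jaws, within the pads' length; the fingertips stand 25 mm ahead of it and the grasp point (between the pads) lies 6 mm ahead of it; z points along the fingers, x is the direction in which the jaws open and shut, and the axes are right-handed (so a half turn about z gives the same grasp; the last joint's range is limited). The gripper opens to 85 mm and grips with 20 to 120 N. Pads are 22 mm wide; open, the fingers measure 114 mm over their backs; the gripper's body (76 mm by 85 mm) begins 54 mm behind the grasp point. The pads swing forward as they close: fully open they stand 13 mm farther back than shut.
Start: joints at [1.163, 0.527, 1.433, -0, 1.181, -0.178], TCP at [0.142, 0.609, 0.256] pointing down, gripper open.
Joint ranges: [-3.08, 3.08], [-0.75, 2.2], [0.22, 2.44], [-1.43, 4.57], [0, 2.65], [-2.85, 2.85]. Speed limits (rad/s): [2.79, 2.79, 3.14, 3.14, 3.14, 3.14].

## Interface

Orientations are given as a rotation vector (axis times angle).
In Python, from bench import manip gives the robot as it stands.
- The arm moves only by the tool apply_moves, never from a script. Its argument "commands" is a list that holds one entry, the list of rows, each a list of 6 numbers: the shift along the tool's x, y, z in m, then the turn, a rotation vector about the tool's x, y, z in rad. In form: [[[x, y, z, ax, ay, az], ...]]. A call has 1 to 10 rows; each row is the pose to reach, as a shift and turn from the pose commanded when the call began, along the tool's axes at that moment; what a row does not reach only later rows make up. A row lasts 1/12 s, in which the tool goes at most 41.7 mm and 7.16 degrees, less where a joint would pass 70% of its speed; a pose out of reach is approached as far as the arm can. A call with a gripper value outside its range is refused whole. "fingers" is the opening, from 0 (shut) to 1 (fully open), set as the call begins (left out, the last holds). The fingers move at their own pace and stop on an object; the grip force is fixed at half the most. Time passes only in rows, so rows that repeat a pose let the fingers close. It gives the time, the measured TCP pose, the force and the opening at its end, in the units of the state.
- manip.observe(): the state, without advancing time (a new reading comes with each control period).
- manip.snapshot(name): name is "side" or "top"; returns a dict with "frame" (384x512x3 uint8, blue, green, red), "camera_matrix" (3x3 intrinsics, pixels), "dist" ([k1, k2, p1, p2, k3] as OpenCV has them; the pictures are not rectified), "R" (3x3) and "t" (3): a world point X has camera coordinates R X + t. Camera axes: x right, y down, z forward; pixel columns grow to the right and rows downward; lengths in m; the calibration is good to about 2 mm. A picture is of the moment at which its call begins. There is no depth.
- manip.close_job(): hands the job in, once; it reports no verdict.
The state is a dict: "time_s": time; "joints": joint angles; "dq": joint speeds; "joint_torque": joint torques, N m; "eef_pos": TCP position; "tool_rot": TCP orientation; "force": force on the tool from outside, world axes, zero at the start; "torque": the same for the moment, N m; "opening": finger opening in m.
Only numpy, scipy, OpenCV 4.12 (cv2) and the standard library are available. Lean on these libraries where they do the work, as an engineer would, in place of code of your own. Each camera call takes 0.05 s, during which the arm holds its last target. There are 200 camera calls.

## Working session

There is one attempt and no reset: what is moved stays moved. The work goes in short steps, Python scripts to look and compute and a tool call to move; the robot and the scene stay as the last step left them, time stands still between calls to the robot, and variables do not carry over. Pictures are saved under pics/ and viewed, about 8 in all and at most 12, crops included, and the job is handed in when it is done.

Besides the shell and the picture viewer there is one more tool, called after ">>>" as name(argument=value, ...), one argument or row to a line, values as JSON. apply_moves: Moves the arm, as the interface text tells. Its arguments: {"type":"object","properties":{"commands":{"type":"array","items":{"type":"array","items":{"type":"array","items":{"type":"number"}}}},"fingers":{"type":"number"}},"required":["commands"]}

```bash
mkdir -p pics; cat > h.py <<'E'
import numpy as np, cv2
from bench import manip
def snap(n):
    s=manip.snapshot(n); return s
def ray(s,uv):
    p=cv2.undistortPoints(np.array([[uv]],float),np.array(s["camera_matrix"],float),np.array(s["dist"],float))[0,0]
    R=np.array(s["R"]);t=np.array(s["t"])
    d=R.T@np.array([p[0],p[1],1]); return -R.T@t, d/np.linalg.norm(d)
def plane(s,uv,z):
    o,d=ray(s,uv); return o+d*(z-o[2])/d[2]
def proj(s,X):
    return cv2.projectPoints(np.array(X,float).reshape(-1,3),cv2.Rodrigues(np.array(s["R"],float))[0],np.array(s["t"],float),np.array(s["camera_matrix"],float),np.array(s["dist"],float))[0][:,0]
E
python3 - <<'E'
from h import *
for n in("top","side"):
    s=snap(n); cv2.imwrite(f"pics/{n}0.png",cv2.resize(s["frame"],None,fx=1.5,fy=1.5)); np.save(f"{n}0.npy",s,allow_pickle=True)
    print(n,-np.array(s["R"]).T@s["t"],np.array(s["R"]).round(2).tolist())
print(manip.observe())
E
```

```text
top [ 0.41986106 -0.02129685  1.49553736] [[-0.02, -1.0, -0.03], [-0.99, 0.03, -0.1], [0.1, 0.02, -0.99]]
side [-0.10516148 -1.00274707  0.85153928] [[0.84, -0.54, 0.02], [-0.26, -0.45, -0.85], [0.47, 0.71, -0.52]]
{'time_s': 0.1, 'joints': array([ 1.16348083e+00,  5.28374846e-01,  1.43376468e+00, -1.95063875e-05,
        1.18141294e+00, -1.78489134e-01]), 'dq': array([-0.00110761, -0.00150324, -0.00337697,  0.00091732, -0.00133095,
        0.00016999]), 'joint_torque': array([-5.67234383e-05, -4.43303239e+01, -1.78587431e+01, -2.21114769e-04,
        3.83763647e-03, -4.27482604e-06]), 'eef_pos': array([0.14150209, 0.60816122, 0.25543344]), 'tool_rot': array([ 2.45977924,  1.95273191, -0.0026984 ]), 'force': array([-0.08166672,  0.19236231,  0.03904262]), 'torque': array([0.00078769, 0.00579907, 0.05491904]), 'opening': 0.08549918270998076}
```

View pics/top0.png

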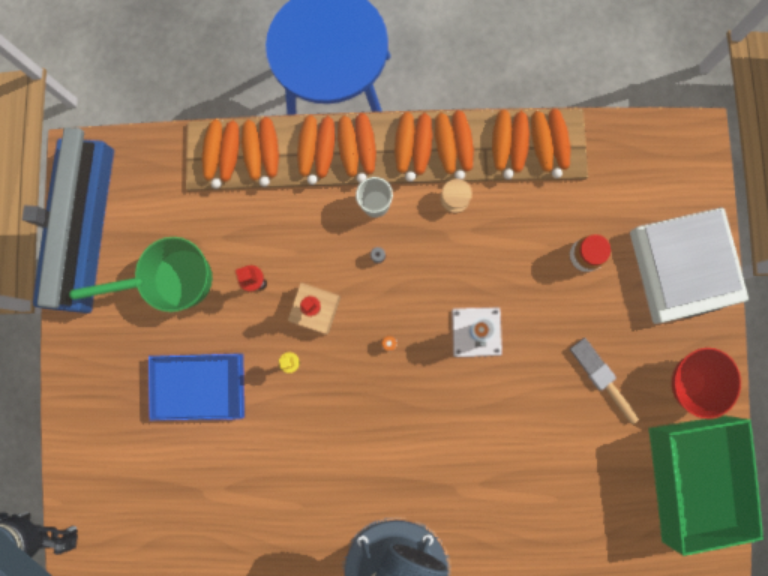

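View pics/side0.png

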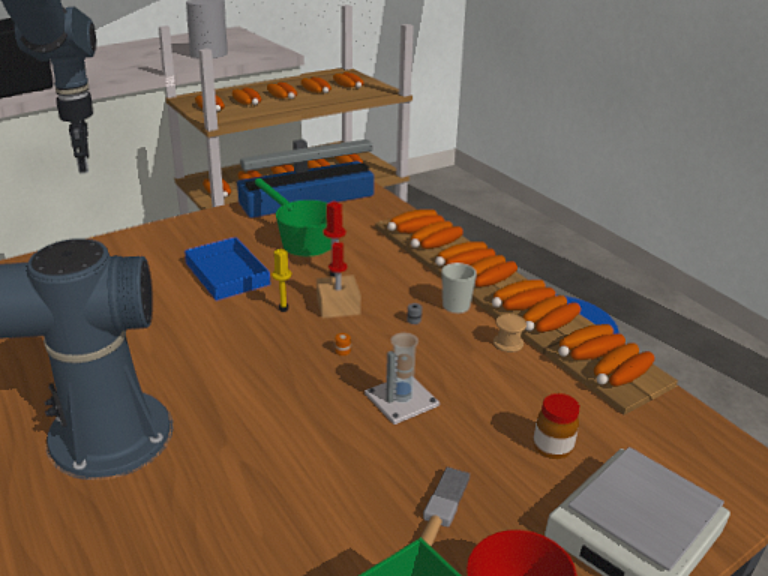

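Top view (1.5x pixels): there are three ramrod-like things. One is red, standing free at (250,278), and looks larger. One is red and in the wooden stand at (311,305). One is yellow at (289,362). The fresh canister is orange at (389,344), the spent one is grey at (378,255), and the tube is at (481,330). The red one in the stand fits the description, and I'll confirm it by size in a crop.

```bash
python3 - <<'E'
from h import *
T=np.load("top0.npy",allow_pickle=True).item();S=np.load("side0.npy",allow_pickle=True).item()
def blobs(s,lo,hi,box,name):
    x0,y0,x1,y1=[int(v/1.5) for v in box]
    h=cv2.cvtColor(s["frame"],cv2.COLOR_BGR2HSV)[y0:y1,x0:x1]
    m=cv2.inRange(h,lo,hi)
    n,l,st,c=cv2.connectedComponentsWithStats(m)
    o=[]
    for i in range(1,n):
        if st[i,4]>8:
            cc=c[i]+[x0,y0]; o.append(cc); print(name,"c",cc.round(1),"bbox",st[i,:4]+[x0,y0,0,0],"A",st[i,4])
    return o
red=((0,170,60),(5,255,255))
for p in blobs(T,*red,(230,255,345,330),"redtop"): print(plane(T,p,.14+.008))
for p in blobs(S,*red,(310,190,360,285),"redside"): pass
for p in blobs(T,(6,190,150),(14,255,255),(375,330,405,360),"orange top"): print(plane(T,p,.036))
for p in blobs(S,(5,180,120),(14,255,255),(330,330,356,360),"orange side"):print(plane(S,p,.02))
for p in blobs(T,(0,0,130),(180,60,255),(440,300,515,365),"plate"): print(plane(T,p,.01))
def crop(s,b,k):
    x0,y0,x1,y1=[int(v/1.5) for v in b]; return cv2.resize(s["frame"][y0:y1,x0:x1],None,fx=k,fy=k,interpolation=cv2.INTER_CUBIC)
a=crop(T,(225,245,525,395),3.5);b=crop(S,(255,190,450,430),3)
a=a[:,:]
W=cv2.copyMakeBorder(a,0,0,0,0,0); cv2.imwrite("pics/c1.png",W);cv2.imwrite("pics/c2.png",b);print(a.shape,b.shape)
E
```

```text
redtop c [166.1 184.7] bbox [157 177  19  17] A 238
redtop c [206.5 203.5] bbox [201 198  12  12] A 120
[0.58390129 0.25830862 0.148     ]
[0.52847866 0.14557721 0.148     ]
redside c [222.9 147.2] bbox [216 135  14  24] A 216
redside c [224.7 172.2] bbox [219 162  12  19] A 137
orange side c [228.5 226.4] bbox [223 222  11  10] A 69
orange side c [229.6 234.8] bbox [226 232   8   6] A 25
[0.46523114 0.00971733 0.02      ]
[ 0.44769686 -0.02716172  0.02      ]
plate c [317.3 220.9] bbox [301 205  34  33] A 932
[ 0.47782195 -0.1719736   0.01      ]
(350, 700, 3) (480, 390, 3)
```

View pics/c1.png

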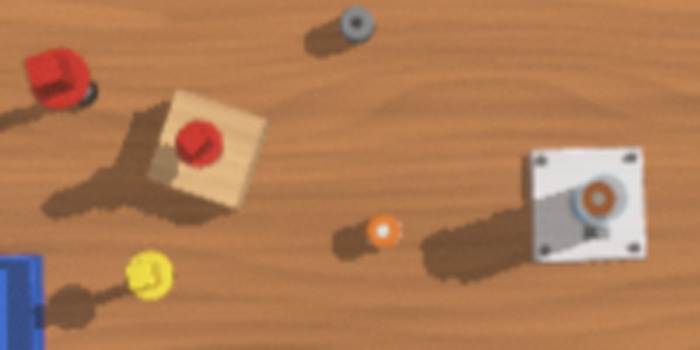

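View pics/c2.png

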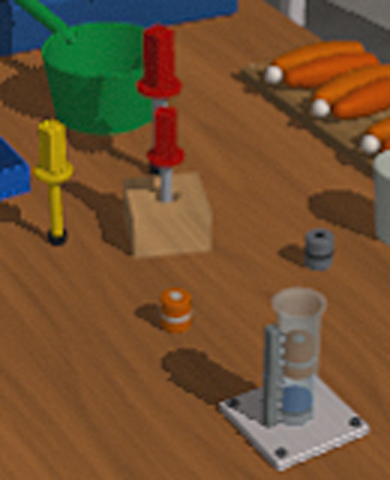

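The red rod in the stand is smaller than the free-standing red one (14 px wide guard and 24 px tall red part, against 12 and 19 px), and the third is yellow, so it is the ramrod. Fresh is orange with a white top, and the tube's grey strip faces the robot side. Next come the refined positions.

```bash
python3 - <<'E'
from h import *
T=np.load("top0.npy",allow_pickle=True).item();S=np.load("side0.npy",allow_pickle=True).item()
def tri(a,b):
    (o1,d1),(o2,d2)=ray(T,a),ray(S,b)
    A=np.stack([d1,-d2],1);k=np.linalg.lstsq(A,o2-o1,rcond=None)[0]
    p,q=o1+d1*k[0],o2+d2*k[1];return ((p+q)/2).round(4),round(float(np.linalg.norm(p-q))*1e3,1)
f=T["frame"];hsv=cv2.cvtColor(f,cv2.COLOR_BGR2HSV)
# fresh in top
print("fresh hsv",hsv[229,255:265].tolist())
x0,y0=252,222;h=hsv[y0:238,x0:268]
m=((h[...,2]>210)|(h[...,1]>205)&(h[...,2]>160)).astype(np.uint8)
print(m); 
n,l,st,c=cv2.connectedComponentsWithStats(m);i=1+st[1:,4].argmax()
b=st[i];cf=np.array([x0+b[0]+(b[2]-1)/2,y0+b[1]+(b[3]-1)/2]);print("fresh",c[i]+[x0,y0],cf,plane(T,c[i]+[x0,y0],.03))
# side fresh: bbox union
print("fresh side bottom/center",tri(c[i]+[x0,y0],(228.5,229.8)))
print("tube rim",plane(T,(320.8,219.6),.13),tri((320.8,219.6),(269.1,227.4)))
# plate
m=cv2.inRange(hsv,(0,0,120),(180,70,255));m[:203]=0;m[242:]=0;m[:,:298]=0;m[:,338:]=0
r=cv2.minAreaRect(max(cv2.findContours(cv2.morphologyEx(m,cv2.MORPH_CLOSE,np.ones((5,5))),0,1)[0],key=cv2.contourArea))
P=np.array([plane(T,p,.01) for p in cv2.boxPoints(r)]);print("plate",P.mean(0),P.round(3).tolist(),np.linalg.norm(P-np.roll(P,1,0),axis=1))
# stand (wood top, light)
C=[(178,91),(267,121),(239,209),(150,178)]
P=np.array([plane(T,(150+(u+.5)/3.5-.5,163+(v+.5)/3.5-.5),.048) for u,v in C]);print("stand",P.mean(0),np.linalg.norm(P-np.roll(P,1,0),axis=1),np.degrees(np.arctan2(*(P[1]-P[0])[[1,0]])))
print("guard",plane(T,(206.5,203.5),.098), "proj top/bot",proj(T,[[.53,.145,.148],[.53,.145,.098]]))
cr=f[194:214,197:217];cv2.imwrite("pics/c3.png",np.hstack([cv2.resize(cr,(440,440),interpolation=cv2.INTER_CUBIC), cv2.resize(S["frame"][155:215,200:260],(350,440)[:1]*2,interpolation=cv2.INTER_CUBIC)[:440] if 0 else cv2.resize(S["frame"][158:208,200:240],(352,440),interpolation=cv2.INTER_CUBIC)]))
E
```

```text
fresh hsv [[13, 188, 201], [13, 183, 221], [11, 123, 222], [18, 38, 220], [26, 16, 220], [15, 50, 218], [12, 147, 221], [13, 184, 223], [12, 173, 219], [13, 143, 204]]
[[0 0 0 0 0 0 0 0 0 0 0 0 0 0 0 0]
 [0 0 0 0 0 0 0 0 0 0 0 0 0 0 0 0]
 [0 0 0 0 0 0 0 0 0 0 0 0 0 0 0 0]
 [0 0 0 0 0 1 1 1 1 1 0 0 0 0 0 0]
 [0 0 0 0 0 1 1 1 1 1 1 0 0 0 0 0]
 [0 0 0 0 1 1 1 1 1 1 1 1 0 0 0 0]
 [0 0 0 0 1 1 1 1 1 1 1 1 0 0 0 0]
 [0 0 0 0 1 1 1 1 1 1 1 1 0 0 0 0]
 [0 0 0 0 1 1 1 1 1 1 1 1 0 0 0 0]
 [0 0 0 0 0 1 1 1 1 1 1 0 0 0 0 0]
 [0 0 0 0 0 0 1 1 1 1 0 0 0 0 0 0]
 [0 0 0 0 0 0 0 0 0 0 0 0 0 0 0 0]
 [0 0 0 0 0 0 0 0 0 0 0 0 0 0 0 0]
 [0 0 0 0 0 0 0 0 0 0 0 0 0 0 0 0]
 [0 0 0 0 0 0 0 0 0 0 0 0 0 0 0 0]
 [0 0 0 0 0 0 0 0 0 0 0 0 0 0 0 0]]
fresh [259.45283019 228.43396226] [259.5 228.5] [0.4593429  0.00309257 0.03      ]
fresh side bottom/center (array([0.4605, 0.003 , 0.0138]), 1.6)
tube rim [ 0.47648764 -0.16961315  0.13      ] (array([ 0.4785, -0.1714,  0.1234]), 4.2)
plate [ 0.47768024 -0.17274096  0.01      ] [[0.526, -0.123, 0.01], [0.528, -0.221, 0.01], [0.429, -0.222, 0.01], [0.428, -0.124, 0.01]] [0.09813077 0.09836375 0.09828622 0.09785216]
stand [0.53068611 0.15005666 0.048     ] [0.07763602 0.08040922 0.07807074 0.08037995] -110.12021115408544
guard [0.53250888 0.15176903 0.098     ] proj top/bot [[206.69912681 202.94558784]
 [208.86266815 204.31227744]]
```

View pics/c3.png

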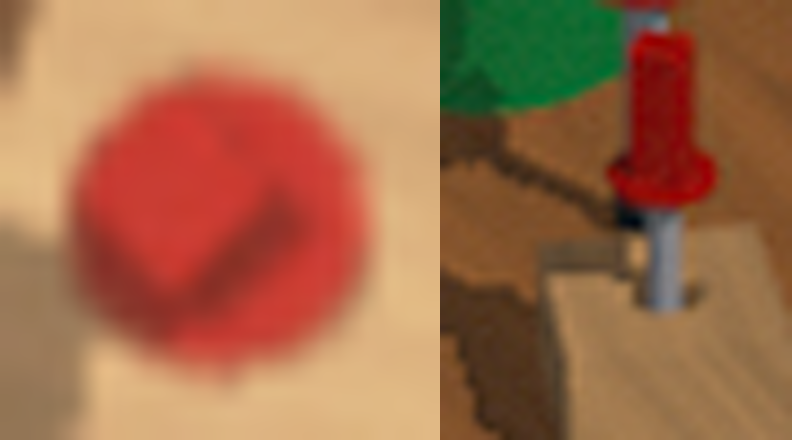

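The crop shows the handle's sides at about 45° in the world, and the handle and guard give the rod at about (0.532, 0.151). Fresh is at about (0.460, 0.003) and the tube at about (0.4775, -0.172) with yaw near 0. I'll use a jaw angle of 45° throughout.

```bash
cat >> h.py <<'E'
from scipy.spatial.transform import Rotation as Ro
def rel(p,ang=45):
    o=manip.observe();R0=Ro.from_rotvec(o["tool_rot"]).as_matrix();a=np.radians(ang)
    R1=np.array([[np.cos(a),np.sin(a),0],[np.sin(a),-np.cos(a),0],[0,0,-1.]])
    print("t",round(o["time_s"],2),"pos",o["eef_pos"].round(4),"F",o["force"].round(1),"open",round(o["opening"],4),"j",o["joints"].round(2))
    print("shift",(R0.T@(np.array(p)-o["eef_pos"])).round(4),"turn",Ro.from_matrix(R0.T@R1).as_rotvec().round(4))
E
python3 -c "
from h import *
rel((.46,.003,.13))"
```

```text
t 0.1 pos [0.1415 0.6082 0.2554] F [-0.1  0.2  0. ] open 0.0855 j [ 1.16  0.53  1.43 -0.    1.18 -0.18]
shift [-0.5169  0.4475  0.1263] turn [2.000e-04 2.000e-03 5.566e-01]
```

>>> apply_moves(
  commands=[
    [[-0.517,0.4475,0,0,0.002,0.5566],[-0.517,0.4475,0,0,0.002,0.5566],[-0.517,0.4475,0,0,0.002,0.5566],[-0.517,0.4475,0,0,0.002,0.5566],[-0.517,0.4475,0,0,0.002,0.5566],[-0.517,0.4475,0,0,0.002,0.5566],[-0.517,0.4475,0,0,0.002,0.5566],[-0.517,0.4475,0,0,0.002,0.5566],[-0.517,0.4475,0,0,0.002,0.5566],[-0.517,0.4475,0,0,0.002,0.5566]],
  ],
  fingers=0.7,
)

```text
time_s: 0.93
eef_pos: [0.3361, 0.2382, 0.2563]
tool_rot: [-2.901, -1.202, -0.002]
force: [0.2, 0.6, -0.8]
opening: 0.0597
```

```bash
python3 -c "
from h import *
rel((.46,.003,.12))"
```

```text
t 0.93 pos [0.3361 0.2382 0.2563] F [ 0.2  0.6 -0.8] open 0.0597 j [ 0.34  0.24  1.94  0.    0.96 -0.44]
shift [-0.079  0.254  0.136] turn [-0.0006 -0.0018  0.0005]
```

>>> apply_moves(
  commands=[
    [[-0.079,0.254,0.06,0,0,0],[-0.079,0.254,0.06,0,0,0],[-0.079,0.254,0.06,0,0,0],[-0.079,0.254,0.06,0,0,0],[-0.079,0.254,0.06,0,0,0],[-0.079,0.254,0.06,0,0,0],[-0.079,0.254,0.06,0,0,0],[-0.079,0.254,0.06,0,0,0],[-0.079,0.254,0.136,0,0,0],[-0.079,0.254,0.136,0,0,0]],
  ],
)

```text
time_s: 1.77
eef_pos: [0.4609, 0.0043, 0.1201]
tool_rot: [2.902, 1.2, 0.008]
force: [-0.6, 1.4, -0.3]
opening: 0.0597
```

>>> apply_moves(
  commands=[
    [[0,0,0,0,0,0],[0,0,0,0,0,0]],
  ],
)

```text
time_s: 1.93
eef_pos: [0.4578, 0.0056, 0.1187]
tool_rot: [-2.898, -1.201, 0.006]
force: [0.5, 0.5, 0.0]
opening: 0.0598
```

```bash
python3 -c "
from h import *
rel((.46,.003,.047))
s=snap('side'); p=proj(s,[.46,.003,.03])[0].astype(int);x,y=p
cv2.imwrite('pics/d1.png',cv2.resize(s['frame'][y-60:y+30,x-50:x+50],None,fx=6,fy=6,interpolation=cv2.INTER_CUBIC));print(p)"
```

```text
t 1.93 pos [0.4578 0.0056 0.1187] F [0.5 0.5 0. ] open 0.0598 j [-0.23  0.55  1.96  0.    0.63 -1.02]
shift [-0.0002  0.0038  0.0717] turn [-0.006   0.0013  0.0003]
[228 225]
```

View pics/d1.png

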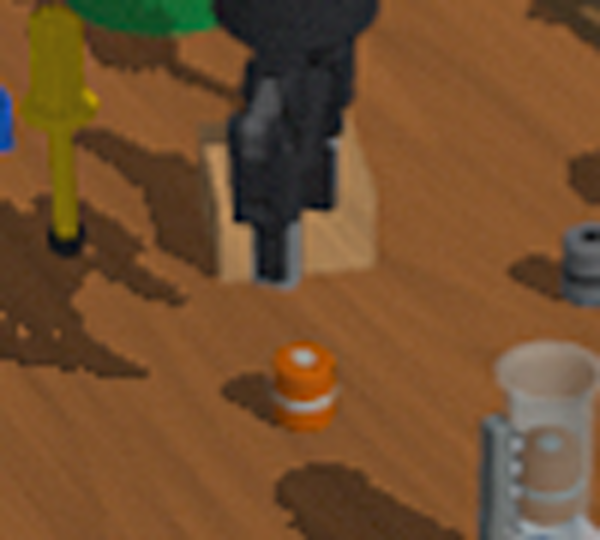

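```bash
python3 -c "
from h import *
s=np.load('side0.npy',allow_pickle=True).item()
o=manip.observe();p=o['eef_pos'];R=Ro.from_rotvec(o['tool_rot']).as_matrix()
X=[p+R@[a,0,.024] for a in(-.03,0,.03)]+[[.46,.003,.0],[.46,.003,.036]]
print((proj(s,X)-[178,165])*6+3)"
```

```text
[[280.56429087 281.24016106]
 [297.92746967 246.42604721]
 [314.69019658 212.83208193]
 [303.66343624 415.30777031]
 [302.94781356 354.42371157]]
```

The fingertips land where the calibration puts them (seen at about (277,280) and (318,208)). The canister's top is at (303,356), as predicted. Descend and grip.

>>> apply_moves(
  commands=[
    [[0,0.003,0.03,-0.003,0,0],[0,0.003,0.05,-0.003,0,0],[0,0.003,0.071,-0.003,0,0],[0,0.003,0.071,-0.003,0,0],[0,0.003,0.071,-0.003,0,0],[0,0.003,0.071,-0.003,0,0]],
  ],
)

```text
time_s: 2.48
eef_pos: [0.4632, 0.0028, 0.0511]
tool_rot: [2.899, 1.202, 0.009]
force: [0.4, -0.2, 0.3]
opening: 0.0598
```

>>> apply_moves(
  commands=[
    [[0,0,0,0,0,0],[0,0,0,0,0,0],[0,0,0,0,0,0],[0,0,0,0,0,0],[0,0,0,0,0,0],[0,0,0,0,0,0]],
  ],
  fingers=0.2,
)

```text
time_s: 2.98
eef_pos: [0.4628, 0.0027, 0.0506]
tool_rot: [2.9, 1.201, 0.008]
force: [-1.1, 0.6, 10.0]
opening: 0.0266
```

```bash
python3 -c "
from h import *
rel((.4775,-.172,.21))"
```

```text
t 2.98 pos [0.4628 0.0027 0.0506] F [-1.1  0.6 10. ] open 0.0266 j [-0.24  0.7   1.99  0.    0.45 -1.02]
shift [-0.1125  0.1347 -0.1592] turn [ 0.005  -0.0037 -0.0002]
```

```bash
python3 -c "
from h import *
rel((.4775,-.172,.21))
s=snap('side')
x,y=228,215
cv2.imwrite('pics/d2.png',cv2.resize(s['frame'][y-30:y+30,x-35:x+35],None,fx=9,fy=9,interpolation=cv2.INTER_CUBIC))"
```

```text
t 2.98 pos [0.4628 0.0027 0.0506] F [-1.1  0.6 10. ] open 0.0266 j [-0.24  0.7   1.99  0.    0.45 -1.02]
shift [-0.1125  0.1347 -0.1592] turn [ 0.005  -0.0037 -0.0002]
```

View pics/d2.png

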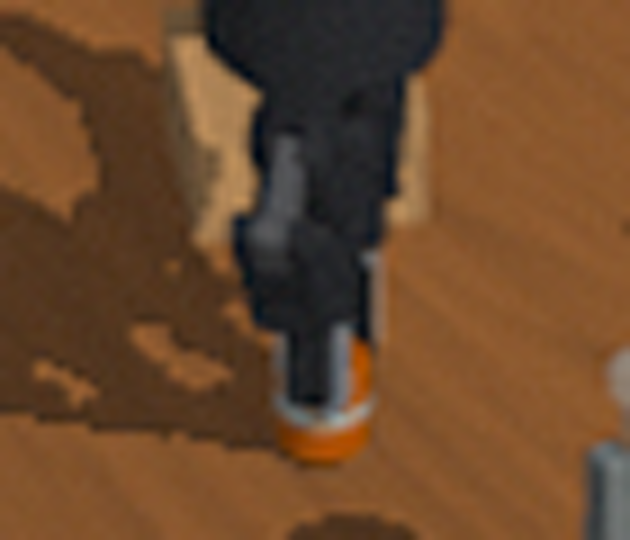

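```bash
python3 -c "
from h import *
s=np.load('side0.npy',allow_pickle=True).item()
o=manip.observe();p=o['eef_pos'];R=Ro.from_rotvec(o['tool_rot']).as_matrix()
for z in(.02,.025,.03,.035):print(z,((proj(s,[p+R@[a,0,z] for a in(-.0148,-.021)])-[193,185])*9+4).round().tolist())
c=p+R@[0,0,.03]; print(((proj(s,[[c[0],c[1],h] for h in(0,.005,.01,.036,.041)])-[193,185])*9+4).round().tolist())"
```

```text
0.02 [[315.0, 389.0], [310.0, 400.0]]
0.025 [[316.0, 402.0], [310.0, 413.0]]
0.03 [[316.0, 415.0], [311.0, 426.0]]
0.035 [[316.0, 428.0], [311.0, 439.0]]
[[329.0, 440.0], [329.0, 428.0], [328.0, 415.0], [328.0, 349.0], [328.0, 336.0]]
```

Gripped with about 10 mm overlap; the canister is upright with the fingertips just above the white band. Lift and move over the tube.

>>> apply_moves(
  commands=[
    [[0,0,-0.04,0,0,0],[0,0,-0.08,0,0,0],[0,0,-0.12,0,0,0],[-0.025,0.03,-0.159,0,0,0],[-0.05,0.06,-0.159,0,0,0],[-0.075,0.09,-0.159,0,0,0],[-0.1,0.12,-0.159,0,0,0],[-0.1125,0.1365,-0.159,0,0,0],[-0.1125,0.1365,-0.159,0,0,0],[-0.1125,0.1365,-0.159,0,0,0]],
  ],
)

```text
time_s: 3.87
eef_pos: [0.4781, -0.1743, 0.2084]
tool_rot: [2.903, 1.197, 0.005]
force: [-0.2, -0.8, -1.0]
opening: 0.0266
```

>>> apply_moves(
  commands=[
    [[0,0,0,0,0,0],[0,0,0,0,0,0],[0,0,0,0,0,0]],
  ],
)

```text
time_s: 4.12
eef_pos: [0.4779, -0.1716, 0.2081]
tool_rot: [2.901, 1.205, 0.003]
force: [-0.6, -0.2, -0.7]
opening: 0.0266
```

```bash
python3 -c "
from h import *
rel((.4785,-.173,.16))
s=snap('side')
x,y=int(proj(s,[.4775,-.172,.15])[0][0]),int(proj(s,[.4775,-.172,.15])[0][1]);print(x,y)
cv2.imwrite('pics/d3.png',cv2.resize(s['frame'][y-30:y+50,x-40:x+40],None,fx=7,fy=7,interpolation=cv2.INTER_CUBIC))"
```

```text
t 4.12 pos [ 0.4779 -0.1716  0.2081] F [-0.6 -0.2 -0.7] open 0.0266 j [-0.57  0.44  1.78  0.    0.92 -1.35]
shift [-0.0007  0.0014  0.0481] turn [ 0.0012 -0.0018  0.0018]
268 219
```

View pics/d3.png

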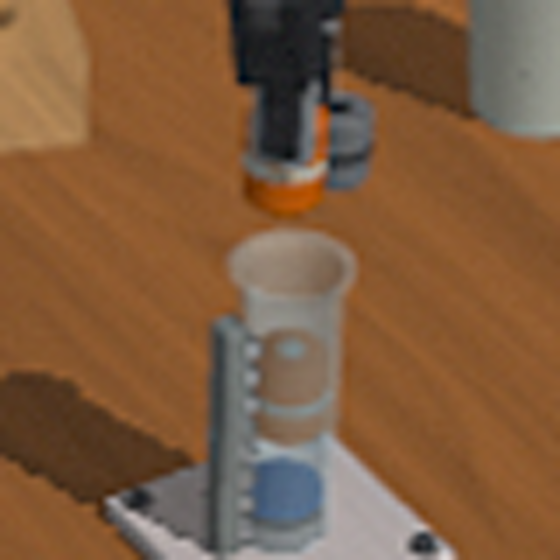

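The canister bottom is at (286,200) and the mouth centre at (291,262), so it sits about 2 mm left. I'll shift it along tool y and lower it gently.

>>> apply_moves(
  commands=[
    [[0,0.0018,0.01,0,0,0],[0,0.0018,0.018,0,0,0],[0,0.0018,0.025,0,0,0],[0,0.0018,0.03,0,0,0],[0,0.0018,0.034,0,0,0],[0,0.0018,0.034,0,0,0]],
  ],
)

```text
time_s: 4.67
eef_pos: [0.4791, -0.1741, 0.1729]
tool_rot: [-2.902, -1.202, -0.002]
force: [0.5, 0.0, 0.2]
opening: 0.0266
```

>>> apply_moves(
  commands=[
    [[0,0,0.004,0,0,0],[0,0,0.008,0,0,0],[0,0,0.012,0,0,0],[0,0,0.012,0,0,0]],
  ],
)

```text
time_s: 5.0
eef_pos: [0.4799, -0.1747, 0.1616]
tool_rot: [2.901, 1.201, 0.004]
force: [0.5, -1.5, 0.1]
opening: 0.0267
```

>>> apply_moves(
  commands=[
    [[0,0,0.002,0,0,0],[0,0,0.003,0,0,0]],
  ],
)

```text
time_s: 5.17
eef_pos: [0.48, -0.1748, 0.1592]
tool_rot: [2.9, 1.201, 0.005]
force: [-0.3, -0.6, 0.1]
opening: 0.0263
```

>>> apply_moves(
  commands=[
    [[0,0,0,0,0,0],[0,0,0,0,0,0],[0,0,0,0,0,0],[0,0,0,0,0,0],[0,0,0,0,0,0],[0,0,-0.03,0,0,0],[0,0,-0.06,0,0,0],[0,0,-0.09,0,0,0],[0,0,-0.09,0,0,0]],
  ],
  fingers=0.65,
)

```text
time_s: 5.92
eef_pos: [0.4825, -0.1762, 0.2546]
tool_rot: [2.892, 1.198, 0.015]
force: [0.1, -1.1, 0.3]
opening: 0.0555
```

```bash
python3 -c "
from h import *
rel((.532,.151,.25))
s=snap('side')
x,y=268,219
cv2.imwrite('pics/d4.png',cv2.resize(s['frame'][y-30:y+50,x-40:x+40],None,fx=7,fy=7,interpolation=cv2.INTER_CUBIC))"
```

```text
t 5.92 pos [ 0.4825 -0.1762  0.2546] F [ 0.1 -1.1  0.3] open 0.0555 j [-0.57  0.38  1.72  0.    1.03 -1.36]
shift [ 0.2664 -0.1963  0.003 ] turn [ 0.0139 -0.0045  0.0003]
```

View pics/d4.png

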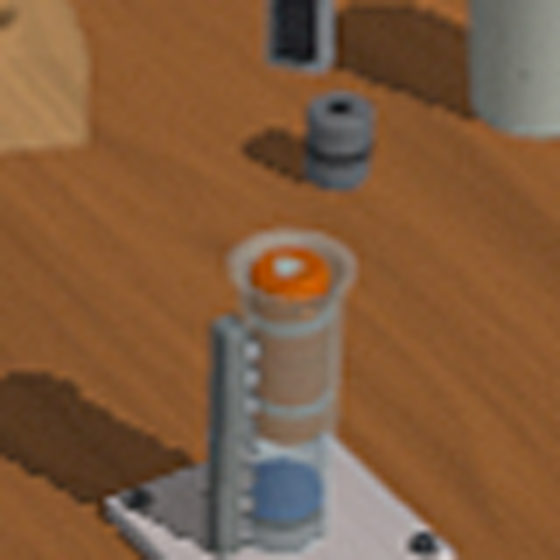

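The canister stands upright in the mouth, slightly below the rim (top at (289,268), rim centre at (291,262)). On to the ramrod.

>>> apply_moves(
  commands=[
    [[0.2664,-0.1963,0.003,0.012,0,0],[0.2664,-0.1963,0.003,0.012,0,0],[0.2664,-0.1963,0.003,0.012,0,0],[0.2664,-0.1963,0.003,0.012,0,0],[0.2664,-0.1963,0.003,0.012,0,0],[0.2664,-0.1963,0.003,0.012,0,0],[0.2664,-0.1963,0.003,0.012,0,0],[0.2664,-0.1963,0.003,0.012,0,0],[0.2664,-0.1963,0.003,0.012,0,0],[0.2664,-0.1963,0.003,0.012,0,0]],
  ],
)

```text
time_s: 6.8
eef_pos: [0.528, 0.1548, 0.2447]
tool_rot: [-2.89, -1.205, 0.007]
force: [-0.1, -0.2, -0.1]
opening: 0.0558
```

>>> apply_moves(
  commands=[
    [[0,0,0,0,0,0],[0,0,0,0,0,0],[0,0,0,0,0,0],[0,0,0,0,0,0]],
  ],
)

```text
time_s: 7.13
eef_pos: [0.5291, 0.1513, 0.246]
tool_rot: [-2.895, -1.195, 0.004]
force: [1.4, 0.4, 0.3]
opening: 0.0556
```

```bash
python3 -c "
from h import *
rel((.532,.151,.131))
s=snap('side')
for z in(.12,.125,.13,.14):print(z,((proj(s,[.4775,-.172,z])[0]-[228,189])*7+3).round())
x,y=[int(v) for v in proj(s,[.532,.151,.17])[0]];print(x,y)
cv2.imwrite('pics/d5.png',cv2.resize(s['frame'][y-40:y+40,x-40:x+40],None,fx=7,fy=7,interpolation=cv2.INTER_CUBIC))
o=manip.observe();p=o['eef_pos'];R=Ro.from_rotvec(o['tool_rot']).as_matrix()
print(((proj(s,[p+R@[a,0,.022] for a in(-.028,0,.028)]+[[.532,.151,.148],[.532,.151,.098]])-[x-40,y-40])*7+3).round().tolist())
"
```

```text
t 7.13 pos [0.5291 0.1513 0.246 ] F [1.4 0.4 0.3] open 0.0556 j [ 0.07  0.44  1.63  0.01  1.08 -0.72]
shift [0.0017 0.0033 0.115 ] turn [-0.0097 -0.0015 -0.0024]
0.12 [283. 281.]
0.125 [284. 270.]
0.13 [284. 259.]
0.14 [285. 236.]
224 155
[[257.0, 201.0], [275.0, 172.0], [293.0, 145.0], [284.0, 331.0], [285.0, 431.0]]
```

View pics/d5.png

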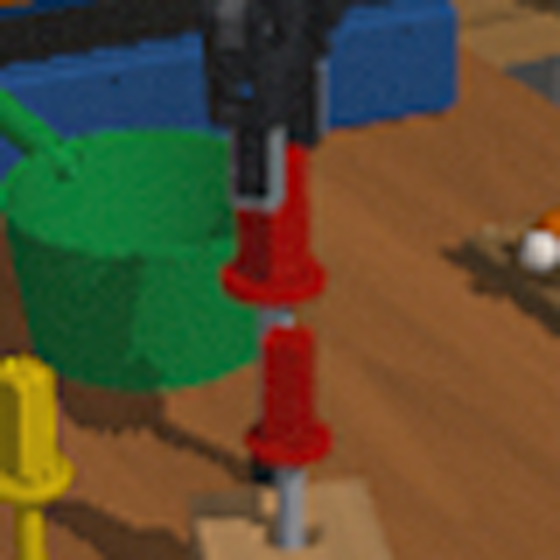

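The ramrod handle top is at (289,335), about 2 mm right of my estimate. Correcting and descending around the handle.

>>> apply_moves(
  commands=[
    [[0.0015,0.004,0.03,-0.007,0,0],[0.0015,0.004,0.06,-0.007,0,0],[0.0015,0.004,0.09,-0.007,0,0],[0.0015,0.004,0.105,-0.007,0,0],[0.0015,0.004,0.113,-0.007,0,0],[0.0015,0.004,0.113,-0.007,0,0],[0.0015,0.004,0.113,-0.007,0,0],[0.0015,0.004,0.113,-0.007,0,0]],
  ],
)

```text
time_s: 7.85
eef_pos: [0.5335, 0.1517, 0.1344]
tool_rot: [-2.901, -1.201, -0.005]
force: [0.1, -0.1, 0.4]
opening: 0.0557
```

>>> apply_moves(
  commands=[
    [[0,0,0,0,0,0],[0,0,0,0,0,0],[0,0,0,0,0,0],[0,0,0,0,0,0],[0,0,0,0,0,0],[0,0,0,0,0,0],[0,0,0,0,0,0]],
  ],
  fingers=0.05,
)

```text
time_s: 8.43
eef_pos: [0.5326, 0.1516, 0.1342]
tool_rot: [-2.9, -1.202, -0.002]
force: [-1.1, -2.2, 7.0]
opening: 0.0193
```

```bash
python3 -c "
from h import *
rel((.479,-.174,.295))"
```

```text
t 8.43 pos [0.5326 0.1516 0.1342] F [-1.1 -2.2  7. ] open 0.0193 j [ 0.07  0.61  1.72  0.    0.82 -0.71]
shift [-0.2679  0.192  -0.1617] turn [-0.0015 -0.0021  0.0005]
```

>>> apply_moves(
  commands=[
    [[0,0,-0.02,0,0,0],[0,0,-0.05,0,0,0],[0,0,-0.09,0,0,0],[0,0,-0.13,0,0,0],[0,0,-0.165,0,0,0],[0,0,-0.165,0,0,0],[-0.03,0.021,-0.165,0,0,0],[-0.06,0.043,-0.165,0,0,0],[-0.09,0.065,-0.165,0,0,0],[-0.12,0.086,-0.165,0,0,0]],
  ],
)

```text
time_s: 9.27
eef_pos: [0.5076, 0.0047, 0.2972]
tool_rot: [-2.899, -1.203, -0.001]
force: [1.1, -0.2, -2.1]
opening: 0.0194
```

```bash
python3 -c "
from h import *
rel((.479,-.174,.295))"
```

```text
t 9.27 pos [0.5076 0.0047 0.2972] F [ 1.1 -0.2 -2.1] open 0.0194 j [-0.21  0.32  1.67  0.    1.15 -1.  ]
shift [-0.1467  0.1059  0.0017] turn [-0.0028 -0.0018  0.0013]
```

>>> apply_moves(
  commands=[
    [[-0.03,0.022,0,0,0,0],[-0.06,0.043,0,0,0,0],[-0.09,0.065,0,0,0,0],[-0.12,0.086,0,0,0,0],[-0.14,0.101,0,0,0,0],[-0.147,0.106,0,0,0,0],[-0.147,0.106,0,0,0,0],[-0.147,0.106,0,0,0,0],[-0.147,0.106,0,0,0,0]],
  ],
)

```text
time_s: 10.02
eef_pos: [0.4792, -0.1717, 0.2968]
tool_rot: [-2.897, -1.202, -0.001]
force: [0.5, -0.1, -0.1]
opening: 0.0195
```

```bash
python3 -c "
from h import *
rel((.479,-.174,.295))
s=snap('side');t=snap('top')
x,y=268,205
a=cv2.resize(s['frame'][y-50:y+50,x-40:x+40],None,fx=6,fy=6,interpolation=cv2.INTER_CUBIC)
cv2.imwrite('pics/d6.png',a)"
```

```text
t 10.02 pos [ 0.4792 -0.1717  0.2968] F [ 0.5 -0.1 -0.1] open 0.0195 j [-0.57  0.32  1.67  0.    1.16 -1.35]
shift [-0.0018  0.0015  0.0018] turn [-0.0041 -0.0024  0.001 ]
```

View pics/d6.png

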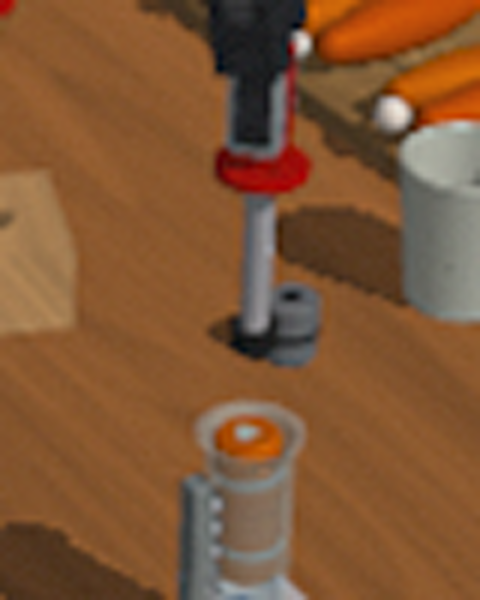

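Rod upright, foot at (256,340), aligned with the mouth at (250,430) to about 1 mm once perspective is allowed for. Lowering to just above the canister.

>>> apply_moves(
  commands=[
    [[-0.001,0,0.01,0,0,0],[-0.001,0,0.02,0,0,0],[-0.001,0,0.028,0,0,0],[-0.001,0,0.034,0,0,0],[-0.001,0,0.038,0,0,0],[-0.001,0,0.038,0,0,0],[-0.001,0,0.038,0,0,0]],
  ],
)

```text
time_s: 10.7
eef_pos: [0.4788, -0.1736, 0.2591]
tool_rot: [-2.899, -1.202, -0.001]
force: [0.4, 0.3, -1.4]
opening: 0.0192
```

>>> apply_moves(
  commands=[
    [[0,0,0.001,0,0,0],[0,0,0.002,0,0,0],[0,0,0.003,0,0,0],[0,0,0.004,0,0,0],[0,0,0.004,0,0,0]],
  ],
)

```text
time_s: 11.12
eef_pos: [0.4793, -0.1743, 0.2555]
tool_rot: [-2.901, -1.201, -0.003]
force: [-0.2, 1.2, 0.2]
opening: 0.0196
```

>>> apply_moves(
  commands=[
    [[0,0,0.001,0,0,0],[0,0,0.002,0,0,0],[0,0,0.003,0,0,0],[0,0,0.004,0,0,0],[0,0,0.004,0,0,0]],
  ],
)

```text
time_s: 11.53
eef_pos: [0.4786, -0.1737, 0.251]
tool_rot: [-2.899, -1.201, -0.001]
force: [0.5, 0.3, 1.7]
opening: 0.0192
```

>>> apply_moves(
  commands=[
    [[0,0,0.001,0,0,0],[0,0,0.002,0,0,0],[0,0,0.003,0,0,0],[0,0,0.004,0,0,0],[0,0,0.004,0,0,0]],
  ],
)

```text
time_s: 11.95
eef_pos: [0.4788, -0.174, 0.2471]
tool_rot: [-2.9, -1.201, -0.001]
force: [1.1, -1.5, 2.7]
opening: 0.0193
```

>>> apply_moves(
  commands=[
    [[0,0,0.001,0,0,0],[0,0,0.002,0,0,0],[0,0,0.003,0,0,0],[0,0,0.003,0,0,0]],
  ],
)

```text
time_s: 12.28
eef_pos: [0.4787, -0.1739, 0.244]
tool_rot: [-2.9, -1.201, -0.001]
force: [1.0, -1.5, 1.3]
opening: 0.0193
```

>>> apply_moves(
  commands=[
    [[0,0,0.001,0,0,0],[0,0,0.002,0,0,0],[0,0,0.002,0,0,0]],
  ],
)

```text
time_s: 12.53
eef_pos: [0.4787, -0.1737, 0.2419]
tool_rot: [-2.899, -1.201, -0.001]
force: [-0.1, -1.4, 0.1]
opening: 0.0192
```

>>> apply_moves(
  commands=[
    [[0,0,0.001,0,0,0],[0,0,0.002,0,0,0],[0,0,0.003,0,0,0],[0,0,0.003,0,0,0]],
  ],
)

```text
time_s: 12.87
eef_pos: [0.4785, -0.1736, 0.2388]
tool_rot: [-2.899, -1.201, -0.001]
force: [1.0, -1.1, 0.9]
opening: 0.0195
```

>>> apply_moves(
  commands=[
    [[0,0,0.0005,0,0,0],[0,0,0.001,0,0,0],[0,0,0.0015,0,0,0],[0,0,0.0015,0,0,0]],
  ],
)

```text
time_s: 13.2
eef_pos: [0.4786, -0.1737, 0.2375]
tool_rot: [-2.899, -1.201, -0.001]
force: [1.7, -1.6, 1.5]
opening: 0.0196
```

>>> apply_moves(
  commands=[
    [[0,0,0.0005,0,0,0],[0,0,0.001,0,0,0],[0,0,0.0015,0,0,0],[0,0,0.0015,0,0,0]],
  ],
)

```text
time_s: 13.53
eef_pos: [0.4787, -0.1739, 0.2362]
tool_rot: [-2.9, -1.201, -0.001]
force: [1.0, -1.8, 4.3]
opening: 0.0194
```

>>> apply_moves(
  commands=[
    [[0,0,0.0005,0,0,0],[0,0,0.001,0,0,0],[0,0,0.001,0,0,0]],
  ],
)

```text
time_s: 13.78
eef_pos: [0.4787, -0.1738, 0.2351]
tool_rot: [-2.9, -1.201, -0.001]
force: [-0.3, -1.3, 3.3]
opening: 0.0192
```

>>> apply_moves(
  commands=[
    [[0,0,0.0005,0,0,0],[0,0,0.001,0,0,0],[0,0,0.001,0,0,0]],
  ],
)

```text
time_s: 14.03
eef_pos: [0.4787, -0.1738, 0.234]
tool_rot: [-2.9, -1.201, -0.001]
force: [0.9, -1.8, 3.6]
opening: 0.0195
```

>>> apply_moves(
  commands=[
    [[0,0,0.0005,0,0,0],[0,0,0.001,0,0,0],[0,0,0.001,0,0,0]],
  ],
)

```text
time_s: 14.28
eef_pos: [0.4787, -0.1738, 0.233]
tool_rot: [-2.9, -1.201, -0.001]
force: [0.7, -2.4, 2.9]
opening: 0.0197
```

>>> apply_moves(
  commands=[
    [[0,0,0.0005,0,0,0],[0,0,0.001,0,0,0],[0,0,0.001,0,0,0]],
  ],
)

```text
time_s: 14.53
eef_pos: [0.4787, -0.1738, 0.232]
tool_rot: [-2.9, -1.201, -0.001]
force: [0.8, -2.0, 3.4]
opening: 0.0192
```

>>> apply_moves(
  commands=[
    [[0,0,0.0005,0,0,0],[0,0,0.001,0,0,0],[0,0,0.001,0,0,0]],
  ],
)

```text
time_s: 14.78
eef_pos: [0.4787, -0.1738, 0.2311]
tool_rot: [-2.9, -1.201, -0.001]
force: [1.2, -1.3, 3.2]
opening: 0.0194
```

>>> apply_moves(
  commands=[
    [[0,0,0.0005,0,0,0],[0,0,0.001,0,0,0],[0,0,0.001,0,0,0]],
  ],
)

```text
time_s: 15.03
eef_pos: [0.4787, -0.1737, 0.2301]
tool_rot: [-2.9, -1.201, -0.001]
force: [1.1, -2.4, 2.9]
opening: 0.0192
```

>>> apply_moves(
  commands=[
    [[0,0,0.0005,0,0,0],[0,0,0.001,0,0,0],[0,0,0.0015,0,0,0],[0,0,0.0015,0,0,0]],
  ],
)

```text
time_s: 15.37
eef_pos: [0.4787, -0.1737, 0.2285]
tool_rot: [-2.9, -1.201, -0.001]
force: [0.8, -2.2, 2.9]
opening: 0.0191
```

>>> apply_moves(
  commands=[
    [[0,0,0.0005,0,0,0],[0,0,0.001,0,0,0],[0,0,0.0015,0,0,0],[0,0,0.0015,0,0,0]],
  ],
)

```text
time_s: 15.7
eef_pos: [0.4788, -0.1738, 0.2275]
tool_rot: [-2.9, -1.201, -0.001]
force: [-0.2, -2.5, 5.9]
opening: 0.0192
```

>>> apply_moves(
  commands=[
    [[0,0,0.0005,0,0,0],[0,0,0.001,0,0,0],[0,0,0.001,0,0,0]],
  ],
)

```text
time_s: 15.95
eef_pos: [0.4789, -0.174, 0.227]
tool_rot: [-2.9, -1.202, -0.002]
force: [-0.8, -1.7, 9.4]
opening: 0.0196
```

>>> apply_moves(
  commands=[
    [[0,0,0.0005,0,0,0],[0,0,0.001,0,0,0],[0,0,0.001,0,0,0]],
  ],
)

```text
time_s: 16.2
eef_pos: [0.479, -0.1741, 0.2265]
tool_rot: [-2.901, -1.202, -0.002]
force: [-0.3, -1.9, 12.9]
opening: 0.0192
```

Force now climbs linearly at about 7 N per mm of travel, which matches the cushioned plug, so the stack has bottomed. Going to about 16 N and holding.

>>> apply_moves(
  commands=[
    [[0,0,0.0004,0,0,0],[0,0,0.0008,0,0,0],[0,0,0.0008,0,0,0],[0,0,0.0008,0,0,0]],
  ],
)

```text
time_s: 16.53
eef_pos: [0.479, -0.1742, 0.2262]
tool_rot: [-2.901, -1.202, -0.002]
force: [-1.9, -1.6, 15.4]
opening: 0.0194
```

>>> apply_moves(
  commands=[
    [[0,0,0,0,0,0],[0,0,0,0,0,0],[0,0,0,0,0,0],[0,0,0,0,0,0]],
  ],
)

```text
time_s: 16.87
eef_pos: [0.479, -0.1742, 0.2262]
tool_rot: [-2.901, -1.202, -0.002]
force: [-0.8, -2.0, 16.4]
opening: 0.0196
```

>>> apply_moves(
  commands=[
    [[0,0,0,0,0,0],[0,0,0,0,0,0],[0,0,0,0,0,0],[0,0,0,0,0,0]],
  ],
)

```text
time_s: 17.2
eef_pos: [0.479, -0.1742, 0.2262]
tool_rot: [-2.901, -1.202, -0.002]
force: [-1.9, -1.2, 16.3]
opening: 0.0195
```

Held for over 0.6 s. I'll withdraw straight up, then check the tube by a numeric colour profile, since few viewings are left.

>>> apply_moves(
  commands=[
    [[0,0,-0.005,0,0,0],[0,0,-0.015,0,0,0],[0,0,-0.03,0,0,0],[0,0,-0.05,0,0,0],[0,0,-0.07,0,0,0],[0,0,-0.07,0,0,0],[0,0,-0.07,0,0,0]],
  ],
)

```text
time_s: 17.78
eef_pos: [0.478, -0.173, 0.2938]
tool_rot: [-2.898, -1.2, -0.0]
force: [-0.3, -0.2, -1.6]
opening: 0.0191
```

```bash
python3 -c "
from h import *
rel((.5326,.1516,.297))
s=snap('side');np.save('side1.npy',s,allow_pickle=True)
f0=np.load('side0.npy',allow_pickle=True).item()['frame']
for z in np.arange(.13,.012,-.004):
    u,v=proj(s,[.479,-.174,z])[0]
    a=cv2.getRectSubPix(s['frame'],(3,1),(u,v)).mean((0,1));b=cv2.getRectSubPix(f0,(3,1),(u,v)).mean((0,1))
    print(round(z,3),(round(u),round(v)),a.round(),b.round())
"
```

```text
t 17.78 pos [ 0.478  -0.173   0.2938] F [-0.3 -0.2 -1.6] open 0.0191 j [-0.57  0.32  1.67  0.    1.15 -1.36]
shift [ 0.2682 -0.191  -0.0018] turn [-0.0047 -0.0021  0.    ]
0.13 (269, 226) [107. 125. 144.] [100. 117. 135.]
0.126 (269, 227) [106. 124. 141.] [ 99. 116. 133.]
0.122 (269, 228) [105. 122. 140.] [ 99. 115. 132.]
0.118 (269, 230) [104. 122. 140.] [ 98. 113. 132.]
0.114 (269, 231) [120. 132. 144.] [111. 123. 133.]
0.11 (269, 232) [124. 131. 135.] [118. 125. 128.]
0.106 (269, 233) [ 89. 104. 121.] [123. 129. 131.]
0.102 (269, 235) [108. 115. 118.] [120. 127. 132.]
0.098 (269, 236) [127. 126. 117.] [ 85.  99. 116.]
0.094 (269, 237) [ 91. 105. 121.] [ 94. 104. 111.]
0.09 (269, 238) [ 82. 100. 124.] [111. 114. 111.]
0.086 (268, 240) [ 83. 102. 126.] [ 91. 102. 114.]
0.082 (268, 241) [ 83. 102. 126.] [ 76.  94. 115.]
0.078 (268, 242) [ 81. 101. 126.] [ 78.  96. 119.]
0.074 (268, 243) [ 94. 109. 125.] [ 79.  97. 119.]
0.07 (268, 245) [119. 124. 123.] [ 77.  96. 119.]
0.066 (268, 246) [ 94. 108. 126.] [ 75.  93. 119.]
0.062 (268, 247) [ 83. 103. 127.] [114. 118. 116.]
0.058 (268, 248) [ 84. 104. 126.] [ 95. 107. 117.]
0.054 (268, 250) [ 85. 104. 126.] [ 78.  97. 118.]
0.05 (268, 251) [ 86. 104. 127.] [ 73.  93. 116.]
0.046 (268, 252) [ 85. 103. 127.] [104. 114. 126.]
0.042 (268, 253) [ 84. 103. 128.] [152. 148. 140.]
0.038 (268, 254) [ 91. 107. 127.] [130. 112.  96.]
0.034 (268, 256) [118. 124. 125.] [117.  92.  72.]
0.03 (268, 257) [ 97. 112. 126.] [118.  94.  72.]
0.026 (268, 258) [ 84. 103. 128.] [119.  94.  73.]
0.022 (268, 259) [ 82. 104. 131.] [118.  94.  74.]
0.018 (268, 260) [102. 102. 108.] [119.  94.  74.]
0.014 (267, 261) [131. 101.  77.] [121.  95.  73.]
```

The profile shows both bands moved down to 36 mm apart, so the canisters are stacked. The hung canister now ends right at the blue plug with no gap, and its underside is at about 28 mm, which agrees with the felt height. Returning the rod to the stand.

>>> apply_moves(
  commands=[
    [[0.03,-0.021,0,0,0,0],[0.06,-0.043,0,0,0,0],[0.09,-0.064,0,0,0,0],[0.12,-0.085,0,0,0,0],[0.15,-0.107,0,0,0,0],[0.18,-0.128,0,0,0,0],[0.21,-0.15,0,0,0,0],[0.24,-0.171,0,0,0,0],[0.26,-0.185,0,0,0,0],[0.268,-0.191,0,0,0,0]],
  ],
)

```text
time_s: 18.67
eef_pos: [0.5318, 0.1541, 0.2929]
tool_rot: [-2.895, -1.205, 0.005]
force: [0.3, -0.9, -1.0]
opening: 0.0191
```

>>> apply_moves(
  commands=[
    [[0,0,0,0,0,0],[0,0,0,0,0,0],[0,0,0,0,0,0],[0,0,0,0,0,0]],
  ],
)

```text
time_s: 19.0
eef_pos: [0.5328, 0.1491, 0.2949]
tool_rot: [-2.901, -1.198, 0.001]
force: [-0.9, -0.7, -1.5]
opening: 0.0194
```

```bash
python3 -c "
from h import *
rel((.5326,.1516,.185))"
```

```text
t 19.0 pos [0.5328 0.1491 0.2949] F [-0.9 -0.7 -1.5] open 0.0194 j [ 0.07  0.39  1.57  0.    1.19 -0.72]
shift [ 0.0016 -0.0016  0.1099] turn [-0.0031 -0.0005 -0.002 ]
```

>>> apply_moves(
  commands=[
    [[0,0,0.03,0,0,0],[0,0,0.06,0,0,0],[0,0,0.09,0,0,0],[0,0,0.108,0,0,0],[0,0,0.108,0,0,0],[0,0,0.108,0,0,0],[0,0,0.108,0,0,0],[0,0,0.108,0,0,0]],
  ],
)

```text
time_s: 19.67
eef_pos: [0.5345, 0.1506, 0.1892]
tool_rot: [-2.901, -1.2, -0.007]
force: [0.1, -0.8, -2.0]
opening: 0.0191
```

```bash
python3 -c "
from h import *
rel((.5326,.1516,.136))"
```

```text
t 19.67 pos [0.5345 0.1506 0.1892] F [ 0.1 -0.8 -2. ] open 0.0191 j [ 0.07  0.52  1.68  0.    0.94 -0.72]
shift [-0.0009 -0.0021  0.0532] turn [-0.     -0.0048 -0.0007]
```

>>> apply_moves(
  commands=[
    [[-0.001,-0.002,0.004,0,0,0],[-0.001,-0.002,0.008,0,0,0],[-0.001,-0.002,0.012,0,0,0],[-0.001,-0.002,0.016,0,0,0],[-0.001,-0.002,0.016,0,0,0]],
  ],
)

```text
time_s: 20.08
eef_pos: [0.5304, 0.1517, 0.1705]
tool_rot: [-2.899, -1.201, 0.001]
force: [0.1, -0.1, -1.3]
opening: 0.0194
```

>>> apply_moves(
  commands=[
    [[0,0,0.003,0,0,0],[0,0,0.006,0,0,0],[0,0,0.009,0,0,0],[0,0,0.009,0,0,0]],
  ],
)

```text
time_s: 20.42
eef_pos: [0.5306, 0.1517, 0.1616]
tool_rot: [-2.899, -1.201, 0.001]
force: [-0.3, -0.6, -1.6]
opening: 0.0192
```

>>> apply_moves(
  commands=[
    [[0.001,0.001,0.005,0,0,0],[0.001,0.001,0.01,0,0,0],[0.001,0.001,0.015,0,0,0],[0.001,0.001,0.02,0,0,0],[0.001,0.001,0.024,0,0,0],[0.001,0.001,0.024,0,0,0]],
  ],
)

```text
time_s: 20.92
eef_pos: [0.5317, 0.1517, 0.1372]
tool_rot: [-2.899, -1.201, 0.002]
force: [-0.2, 0.6, -0.7]
opening: 0.0191
```

>>> apply_moves(
  commands=[
    [[0,0,0.001,0,0,0],[0,0,0.002,0,0,0],[0,0,0.003,0,0,0],[0,0,0.003,0,0,0]],
  ],
)

```text
time_s: 21.25
eef_pos: [0.5324, 0.1518, 0.1353]
tool_rot: [-2.9, -1.201, -0.001]
force: [1.2, -0.2, -1.4]
opening: 0.0193
```

>>> apply_moves(
  commands=[
    [[0,0,0.001,0,0,0],[0,0,0.001,0,0,0],[0,0,0.001,0,0,0]],
  ],
)

```text
time_s: 21.5
eef_pos: [0.5324, 0.1519, 0.1344]
tool_rot: [-2.9, -1.201, -0.001]
force: [-0.3, -1.3, -1.8]
opening: 0.0195
```

>>> apply_moves(
  commands=[
    [[0,0,0,0,0,0],[0,0,0,0,0,0],[0,0,0,0,0,0],[0,0,0,0,0,0],[0,0,0,0,0,0],[0,0,0,0,0,0],[0,0,0,0,0,0]],
  ],
  fingers=0.6,
)

```text
time_s: 22.08
eef_pos: [0.5324, 0.1519, 0.1344]
tool_rot: [-2.9, -1.201, -0.001]
force: [0.9, -0.0, -0.7]
opening: 0.0512
```

>>> apply_moves(
  commands=[
    [[0,0,-0.02,0,0,0],[0,0,-0.05,0,0,0],[0,0,-0.08,0,0,0],[0,0,-0.11,0,0,0],[0,0,-0.14,0,0,0],[0,0,-0.16,0,0,0],[0,0,-0.16,0,0,0],[0,0,-0.16,0,0,0]],
  ],
)

```text
time_s: 22.75
eef_pos: [0.5329, 0.1514, 0.2956]
tool_rot: [-2.9, -1.202, -0.006]
force: [-1.5, -0.5, -0.8]
opening: 0.0514
```

```bash
python3 -c "
from h import *
rel((.5326,.1516,.3))
s=snap('side');a=s['frame'][130:280,195:325]
cv2.imwrite('pics/e1.png',cv2.resize(a,None,fx=4,fy=4,interpolation=cv2.INTER_CUBIC))
def red(f):
    m=cv2.inRange(cv2.cvtColor(f[160:190,212:240],cv2.COLOR_BGR2HSV),(0,170,60),(5,255,255))
    n,l,st,c=cv2.connectedComponentsWithStats(m);i=1+st[1:,4].argmax();return c[i]+[212,160],st[i]
print(red(np.load('side0.npy',allow_pickle=True).item()['frame']),red(s['frame']))"
```

```text
t 22.75 pos [0.5329 0.1514 0.2956] F [-1.5 -0.5 -0.8] open 0.0514 j [ 0.07  0.39  1.57  0.    1.19 -0.71]
shift [-0.0001 -0.0004 -0.0044] turn [-0.0005 -0.0042  0.0001]
(array([224.71532847, 172.2189781 ]), array([  7,   2,  12,  19, 137], dtype=int32)) (array([224.66206897, 172.08275862]), array([  7,   2,  12,  19, 145], dtype=int32))
```

View pics/e1.png

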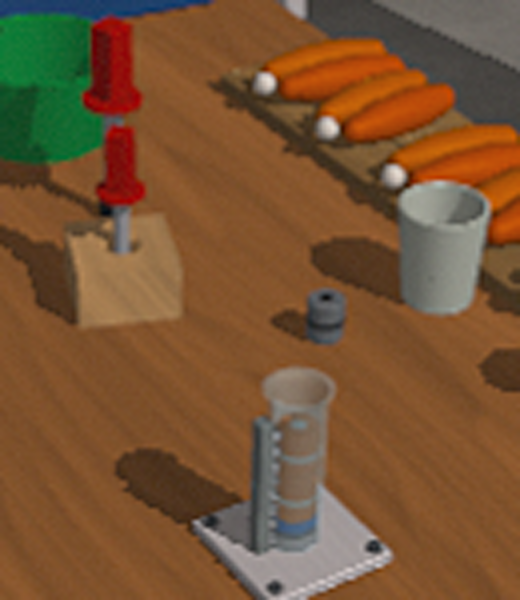

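The rod is upright in its socket at (120,200), within 0.15 px of its original place. Both canisters are stacked on the blue plug at (298,525), and nothing else has moved in this view. Handing in.

```bash
python3 -c "
from bench import manip
print(manip.close_job())"
```

```text
the job is handed in; nothing more can be done
None
```

I loaded the fresh canister, rammed both canisters home, put the ramrod back in its stand and handed the job in at about 23 s. The hand-in gave no verdict.

- **Loading:** the fresh canister settled in the mouth with its underside at about 91 mm. That is lower than the 104 mm stated, probably one nub further down, but inside the 80–115 mm window.
- **Ramming:** the push met 3–4 N at the nubs. It then rose at about 7 N per mm, which matches the cushioned plug. I held about 16 N, roughly 17 N with the rod's weight, for more than 0.6 s. That was the highest force I read, but readings came only at the end of each move.
- **Canisters:** with the rod withdrawn, the bands were 36 mm apart and the lower canister met the plug with no gap. The felt height and the image agreed on an underside at about 28 mm.
- **Ramrod:** in the last picture it stood upright in its socket, within 0.15 px of where it started.
- **Bystanders and gripper:** I saw no disturbance in that picture, but it was a crop, and I did not measure the bystanders individually. The gripper was open and well clear.

**Disagreements:**
- My first tube position was about 2–3 mm off, and I corrected it from the side view.
- The gripper read 26.6 mm on the 29.5 mm canister, but the grip held.

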